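# Contact-test an amplifier module in the spring-probe fixture

## Robot

A 7-joint arm with a two-finger parallel gripper is mounted at the origin on the work surface. World frame = base frame: x ahead of the robot, y to its left, z up, the work surface at z = 0. Lengths are in mm, angles in rad, forces in N, time in s.
With the tool pointing down it reaches from about 400 to 875 mm from the base axis. Payload 4.4 kg.
Tool frame: the origin (TCP) lies midway between the tips of the shut fingers; the grasp point (between the pads) lies 19 mm behind it; x points along the fingers, y is the direction in which the jaws open and shut, and the axes are right-handed (so a half turn about x gives the same grasp; the last joint's range is limited). The gripper opens to 85 mm and grips with 20 to 120 N. Pads are 22 mm wide; open, the fingers measure 114 mm over their backs; the gripper's body (76 mm by 85 mm) begins 54 mm behind the grasp point. The pads swing forward as they close: fully open they stand 13 mm farther back than shut.
Start: joints at [1.114, 0.628, 0.038, 1.517, -0.027, 0.996, -0.02], TCP at [247.631, -600.996, 231.313] pointing down, gripper open.
Joint ranges: [-3.06, 3.06], [-0.37, 2.12], [-1.25, 1.32], [0.18, 2.47], [-1.1, 4.24], [0.23, 1.98], [-2.94, 2.94]. Speed limits (rad/s): [2.57, 2.57, 3.14, 3.14, 3.14, 3.14, 3.14].

## Interface

Orientations are given as [roll, pitch, yaw] about the fixed x, y, z axes, in that order (R = Rz(yaw) Ry(pitch) Rx(roll)).
In Python, from cell import ctrl gives the robot as it stands.
- The arm moves only by the tool arm_command, never from a script. Its argument "series" is a list of rows, each a list of 7 numbers: the opening, from 0 (shut) to 1 (fully open), then the shift along the world's x, y, z in cm, then the turn, a rotation vector about the world's x, y, z in degrees. In form: [[claw, x, y, z, rx, ry, rz], ...]. A call has 1 to 20 rows; each row shifts and turns the commanded pose from where the row before left it; what a row does not reach is not made up. A row lasts 1/12 s, in which the tool goes at most 41.7 mm and 7.16 degrees, less where a joint would pass 70% of its speed; a pose out of reach is approached as far as the arm can. A call with a gripper value outside its range is refused whole. The fingers move at their own pace and stop on an object; the grip force is fixed at half the most. Time passes only in rows, so rows that do not move let the fingers close. It gives the time, the measured TCP pose, the force and the opening at its end, in the units of the state.
- ctrl.read_state(): the state, without advancing time (a new reading comes with each control period).
- ctrl.get_image(name): name is "side" or "top" or "wrist"; returns the picture (420x560x3 uint8, blue, green, red); there is no depth.
- ctrl.calibration(name): a dict with "fovy" (degrees; the focal length in pixels is half the picture's height over the tangent of half this angle, whatever the lens; pixels are square), "cx", "cy" (the principal point, pixels), "cam_to_world" (4x4, takes a point from camera to world coordinates); the wrist camera has in their place "T_tool_cam" (4x4, takes a point from camera to tool coordinates, whose origin is the TCP and whose axes are the tool frame's). Camera axes: x right, y up, looking along -z (the intrinsics and any distortion apply to the point x, -y, -z); pixel columns grow to the right and rows downward; lengths in mm; the calibration is good to about 2 mm. A picture is of the moment at which its call begins: read the wrist's pose just before it. calibration takes no time and is no camera call.
- ctrl.finish_job(): hands the job in, once; it reports no verdict.
Trained networks look in the newest picture that a camera, given by its name, has taken for a name from the list of things; names that differ only in an ending like _2 or _b are one class to them, and where a whole thing is asked for, a point or a joint stands for the part that bears it (a point fixed in the world has none). Each returns a list of dicts, best first, with "conf" (0 to 1); they miss things now and then, are a little off and sometimes report something else, mostly with a low value. They report only what shows in the picture. A call takes as long as a camera call. They do not tell look-alikes from the thing itself.
- ctrl.spot_in(label, camera): "centre" ([x, y, z] in mm, in world coordinates, good to about 4 mm: the middle of the surface that is visible of it).
The state is a dict: "clock": time; "qpos": joint angles; "qd": joint speeds; "tau": joint torques, N m; "eef_pos": TCP position; "tool_rot": TCP orientation; "force": force on the tool from outside, world axes, zero at the start; "torque": the same for the moment, N m; "width": finger opening in mm.
Only numpy, scipy, OpenCV 4.12 (cv2) and the standard library are available. Lean on these libraries where they do the work, as an engineer would, in place of code of your own. Each camera call takes 0.05 s, during which the arm holds its last target.

## Task

The amplifier module lying in the test fixture is ready for its contact test. Swing the hinged keeper bar down over it until it rests in its catch, and only then push the carriage by its handle so that the module drives the sprung probe head back and its front edge stands hard against the two steel stops, without ramming it. Finish while still holding it firmly against the stops for the reading (the springs throw it out again if you let go), and leave the other things on the bench where they are.

Things in the scene. Friction and masses are not known exactly. Their poses are not given: they have to be found in the camera images.
- fixture: Test fixture fixed to the bench: aluminium base plate 310 x 200 mm (top 20 mm above the bench), two rails, sliding carriage, and at the far end a grey probe housing (80 x 170 mm, 80 mm high). Origin on the bench, midway across, 145 mm ahead of the plate's robot-side edge; +x = push direction, roughly away from the robot (yaw within 0.4 rad), +y to its left.
- carriage: Black sliding plate 160 x 128 x 10 mm with nest, handle, keeper hinge and catch; slides only along fixture +x, friction about 1 N, and stays where left until the springs touch. Origin on its underside, starting at fixture (-35, 0, 34) mm; plate spans x -95 to 65 mm. The module meets the stops after about 30 mm of travel; the rails allow 36 mm.
- push_handle (a point): Middle of the crossbar of the carriage's upright bail handle, nearest the robot: 12 mm round steel bar, 64 mm long along fixture y, axis 97 mm above the bench, posts at both ends. Push it to fixture +x from the robot's side, or pinch it from above (31 mm free to the module; a lip between rises to 51 mm above the bench). Open below down to 44 mm above the bench.
- keeper (a joint): Angle of the keeper bar (rad): 0 = closed, level, resting in the forked catch; about 1.57 = standing upright; up to 1.95 = leaning outwards (fixture +y). Starts between 1.15 and 1.75. Stiff friction hinge: it stays where it is left, and needs about 1 N at the tab to move.
- keeper_hinge (a point): Hinge axis of the keeper bar, on the left (fixture +y) side of the carriage, 72 mm above the bench; axis along fixture x. The tab swings in the plane across the carriage, 140 mm from this axis. The steel bar is 14 mm wide (along fixture x) and 10 mm thick, centred on the axis. Moves with the carriage.
- keeper_tab (a point): Centre of the black thumb tab at the free end of the keeper bar: 26 mm wide (fixture x), 30 mm along the bar, 9 mm thick. Closed, it stands out past the catch on the right (fixture -y) side, centre 72 mm above the bench, and its upper face looks up; standing open, that face looks outwards (fixture +y).
- keeper_catch (a point): Floor of the forked aluminium catch on the right (fixture -y) side of the carriage, where the closed bar comes down, 66 mm above the bench; cheeks rise 13 mm either side of the 14 mm bar.
- module: Amplifier module, loose in the nest: aluminium plate 120 (x) x 80 (y) x 5 mm with a dark red board, green terminal block at the front (+x) edge, chokes, relay; 28 mm tall, 0.15 to 0.3 kg. Origin at its underside's centre, 44 mm above the bench; axes as the fixture's; front edge at x = +60 mm. Starts at fixture (-23, 0) mm; against the stops its origin is at fixture x = +7 mm.
- plunger: Sprung probe head, black block with brass pins and a white lip below them, 36 mm wide, sticking out of the probe housing towards the module. Origin at the bottom middle of its face, at fixture x = +49 mm when free; slides only along fixture x. The module touches it after about 12 mm of carriage travel; it then pushes back with about 5 N, rising to about 10 N at the stops (18 mm further).
- stops: The two fixed hardened steel stop blocks, 11 mm wide, either side of the probe head (fixture y = +31 and -31 mm). Origin midway between their front faces, which lie at fixture x = +67 mm, 38 to 60 mm above the bench. More than 60 N on them counts as ramming.
- pillar_a: Bystander: standing stainless chassis pillar, 22 mm diameter, 126 mm tall, foot flange 38 mm, origin under its foot. Near the fixture.
- pillar_b: Bystander: a second such pillar, right of the fixture.
- can: Bystander: standing black capacitor can, 45 mm diameter, 75 mm tall, origin under its base. Near the fixture.
- screw_tray: Bystander: open grey tray of screws, 90 x 70 x 25 mm, origin under its centre. Near the fixture.
- screwdriver: Bystander: screwdriver 190 mm long lying beside the fixture.
- multimeter: Bystander: grey handheld meter lying on the bench well right of the fixture, 155 x 78 x 34 mm, origin under its centre.
- toroid: Bystander: black toroidal transformer lying flat well left of the fixture, 112 mm diameter, 56 mm tall, origin under its centre.
Mind the look-alikes: they are no part of the job. What is shaped like the module but purple or turquoise is not meant.

How it is judged (in metres and radians):
On the way, in this order (a step that is already met when the one before it is completed fails the run):
1. the keeper bar is swung down and rests in its catch (value of joint keeper below 0.035 rad), for 0.2 s.
2. the module is pressed back against the sprung probe head until it stands against the stops (x of module in the frame of fixture above 0.0055 m and contact force between module and stops above 1 N and contact force between module and plunger above 5 N), for 0.3 s.
At the end, for the whole second after the job is handed in: Keeper in its catch (within 0.035 rad of closed); module flat and square (0.05 rad), its front edge at the stops (within 1.5 mm, over 1 N on them) and over 5 N on the probe head; the fingers hold the carriage there (over 5 N) (all of step 2 and value of joint keeper below 0.035 rad and contact force between the fingers and carriage above 5 N and angle between the x axis of module and the x axis of fixture, either way round below 0.05 rad and angle between module's own z axis and vertical below 0.05 rad); the arm keeps its last pose, push and grip.
It fails at once if the probe head is driven back while the keeper is still open (x of plunger in the frame of fixture above 0.053 m and value of joint keeper above 0.1 rad).
It fails at once if the module is rammed against the stops (more than 60 N) (contact force between module and stops above 60 N).
It fails at once if one of the other things on the bench is moved by more than 30 mm (distance of any of pillar_a, pillar_b, can, screw_tray, screwdriver, multimeter, toroid from where it was at the start of the episode above 0.03 m).
It also fails if it takes over 64 s, if anything falls off the work surface, if the arm or the gripper's body presses on something with over 40 N, if the wrist force passes 120 N, or if a joint passes its speed limit or range.

## Working session

There is one attempt and no reset: what is moved stays moved. The work goes in short steps, Python scripts to look and compute and a tool call to move; the robot and the scene stay as the last step left them, time stands still between calls to the robot, and variables do not carry over. Pictures are saved under pics/ and viewed, and the job is handed in when it is done.

Besides the shell and the picture viewer there is one more tool, called after "Request:" as name(argument=value, ...) on one line, values as JSON. arm_command: Moves the arm, as the interface text tells. Its arguments: {"type":"object","properties":{"series":{"type":"array"}},"required":["series"]}

```bash
ls; mkdir -p pics
python3 - <<'E'
from cell import ctrl
import cv2
s=ctrl.read_state();print(s)
for n in("side","top","wrist"):
    im=ctrl.get_image(n);cv2.imwrite(f"pics/{n}0.png",im)
    c=ctrl.calibration(n);print(n,c)
E
```

```text
pics
{'clock': 0.0, 'qpos': array([ 1.11418915,  0.62937004,  0.03846605,  1.51836117, -0.02698779,
        0.99630841, -0.02002089]), 'qd': array([-1.07354498e-03,  3.50925364e-06,  9.17095814e-05, -1.68111671e-04,
       -1.61834862e-03, -8.86227825e-04, -5.67868738e-04]), 'tau': array([ 1.00495723e-03, -5.63402724e+01,  1.22570615e+00, -1.93441415e+01,
        1.08027802e-02,  1.06234686e-02, -1.36320412e-05]), 'eef_pos': array([ 247.37902603, -600.40704843,  230.37623279]), 'tool_rot': array([-1.54428233,  1.56886804,  1.98808392]), 'force': array([ 0.66889427,  0.21610879, -0.0983117 ]), 'torque': array([-0.00524852, -0.0101314 ,  0.05164803]), 'width': 85.29396932836428}
side {'fovy': 51.931282641923644, 'cx': 273.1925377601615, 'cy': 213.5432475131471, 'cam_to_world': array([[-8.98749210e-01,  3.03139660e-01, -3.16790474e-01,
         2.04773799e+02],
       [-4.37980602e-01, -5.86799055e-01,  6.81057899e-01,
         7.70317702e+02],
       [ 2.05633090e-02,  7.50848331e-01,  6.60154478e-01,
         8.17367299e+02],
       [ 0.00000000e+00,  0.00000000e+00,  0.00000000e+00,

[... 209 characters left out ...]
],
       [-9.99797396e-01,  2.01270671e-02, -2.61626087e-04,
        -1.35967125e+01],
       [ 4.27259076e-03,  2.24903417e-01,  9.74371694e-01,
         1.26912250e+03],
       [ 0.00000000e+00,  0.00000000e+00,  0.00000000e+00,
         1.00000000e+00]])}
wrist {'fovy': 65.61808932064041, 'cx': 282.51778151537115, 'cy': 209.7166819027343, 'T_tool_cam': array([[ 1.00992641e-03,  2.95482336e-01, -9.55347669e-01,
        -1.43233099e+02],
       [ 9.99999473e-01, -4.73919339e-04,  9.10549235e-04,
         1.09795384e+00],
       [-1.83706521e-04, -9.55348085e-01, -2.95482659e-01,
        -7.65628363e+01],
       [ 0.00000000e+00,  0.00000000e+00,  0.00000000e+00,
         1.00000000e+00]])}
```

View pics/side0.png

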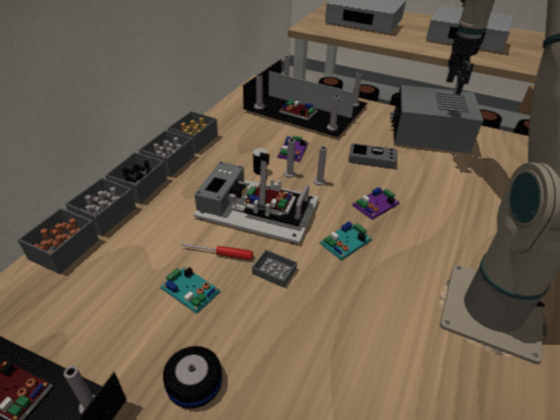

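View pics/top0.png

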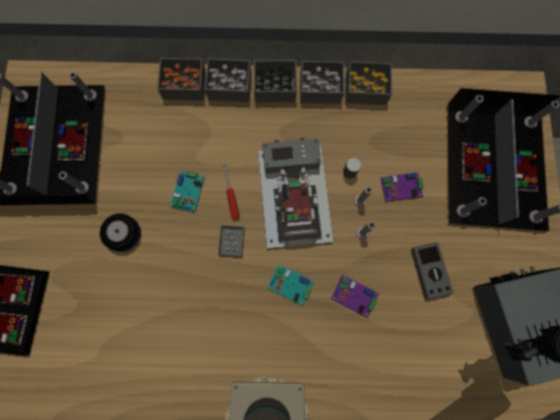

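Run:
```python
from cell import ctrl
import numpy as np
for cam in("top","side"):
  for l in("fixture","carriage","push_handle","keeper_hinge","keeper_tab","keeper_catch","module","plunger","stops"):
    try:
        r=ctrl.spot_in(l,cam); print(cam,l,[(np.round(d["centre"]).tolist(),round(d["conf"],2)) for d in r[:3]])
    except Exception as e: print(cam,l,e)
print(ctrl.read_state()["clock"])
```

```text
top fixture [([662.0, -56.0, 45.0], 0.85)]
top carriage [([557.0, -71.0, 44.0], 0.65), ([497.0, 119.0, 0.0], 0.31)]
top push_handle [([548.0, -74.0, 46.0], 0.69)]
top keeper_hinge [([554.0, -74.0, 45.0], 0.68)]
top keeper_tab [([603.0, -32.0, 152.0], 0.49)]
top keeper_catch [([553.0, -75.0, 44.0], 0.95)]
top module [([610.0, -79.0, 55.0], 0.93), ([346.0, -249.0, 9.0], 0.92), ([375.0, -64.0, 9.0], 0.88)]
top plunger [([663.0, -58.0, 44.0], 0.74), ([697.0, -64.0, 69.0], 0.69), ([707.0, -84.0, 58.0], 0.4)]
top stops [([605.0, -27.0, 155.0], 0.64)]
side fixture [([645.0, -19.0, 44.0], 0.79)]
side carriage [([584.0, -31.0, 50.0], 0.6)]
side push_handle [([586.0, -26.0, 47.0], 0.88)]
side keeper_hinge [([586.0, -31.0, 45.0], 0.71)]
side keeper_tab [([606.0, -23.0, 158.0], 0.63), ([707.0, -23.0, 62.0], 0.41)]
side keeper_catch [([585.0, -31.0, 52.0], 0.9), ([501.0, 116.0, 10.0], 0.42), ([529.0, -270.0, 61.0], 0.41)]
side module [([598.0, -62.0, 53.0], 0.91), ([343.0, -243.0, 11.0], 0.88), ([371.0, -53.0, 11.0], 0.7)]
side plunger [([699.0, -55.0, 66.0], 0.57), ([729.0, -218.0, 56.0], 0.45)]
side stops [([710.0, -24.0, 57.0], 0.56)]
1.05
```

Run:
```python
import cv2
t=cv2.imread("pics/top0.png")[125:260,210:390]; s=cv2.imread("pics/side0.png")[140:260,180:340]
cv2.imwrite("pics/t0c.png",cv2.resize(t,None,fx=4.4,fy=4.4,interpolation=cv2.INTER_CUBIC))
cv2.imwrite("pics/s0c.png",cv2.resize(s,None,fx=5,fy=5,interpolation=cv2.INTER_CUBIC))
```

```text
(no output)
```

View pics/t0c.png

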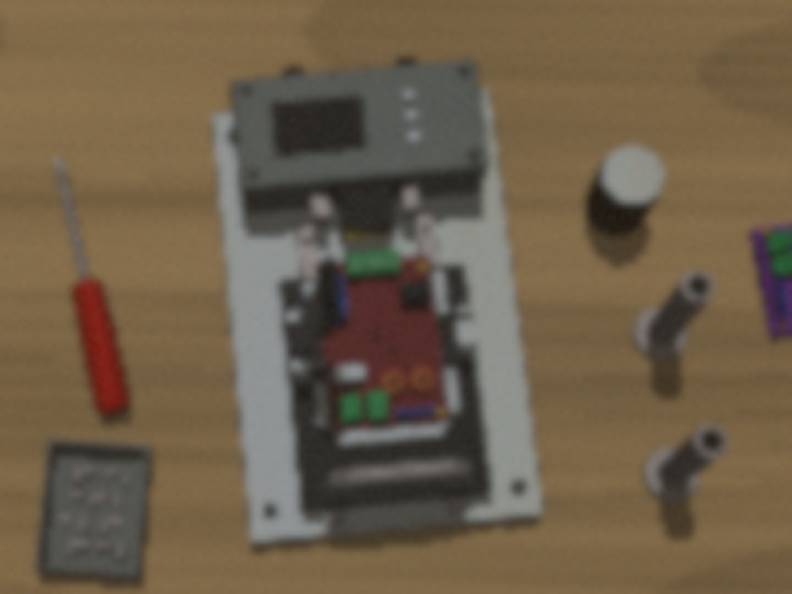

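View pics/s0c.png

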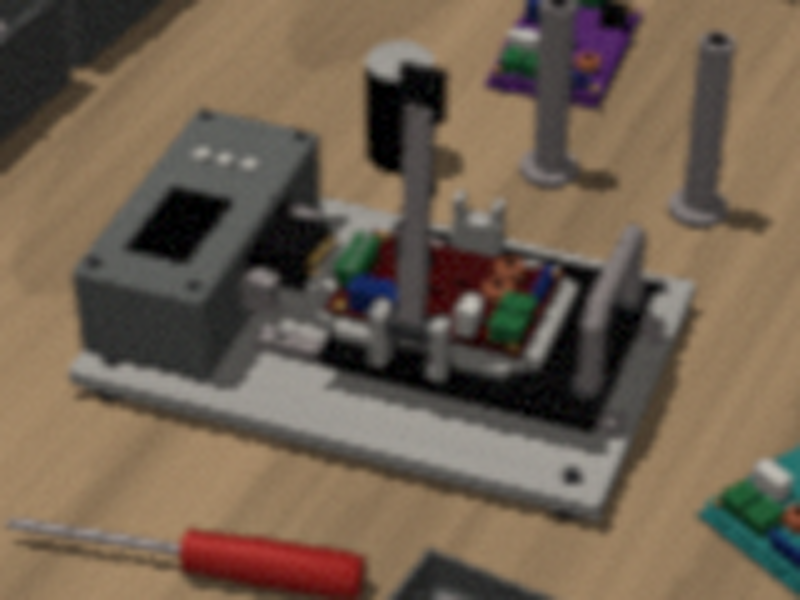

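```bash
cat > h.py <<'E'
from cell import ctrl
import numpy as np, cv2
from scipy.optimize import least_squares
from scipy.spatial.transform import Rotation as R
def proj(P,cal,M=None):
    M=cal["cam_to_world"] if M is None else M
    f=210/np.tan(np.radians(cal["fovy"])/2)
    p=(np.linalg.inv(M)@np.append(P,1))[:3]
    return np.array([cal["cx"]+f*p[0]/-p[2],cal["cy"]-f*p[1]/-p[2]])
def fx(p,q):
    c,s=np.cos(p[2]),np.sin(p[2]); return np.array([p[0]+c*q[0]-s*q[1],p[1]+s*q[0]+c*q[1],q[2]])
E
cat > fit.py <<'E'
from h import *
T=ctrl.calibration("top");S=ctrl.calibration("side")
t=lambda x,y:np.array([x/4.4+210,y/4.4+125]); s=lambda x,y:np.array([x/5+180,y/5+140])
obs=[(T,(-145,100,20),t(253,545)),(T,(-145,-100,20),t(541,517)),(T,(165,100,20),t(213,113)),
(S,(-145,100,20),s(602,512)),(S,(-145,-100,20),s(693,284)),(S,(165,100,20),s(72,370)),
(T,(85,85,80),t(243,193)),(T,(85,-85,80),t(485,180)),(T,(165,85,80),t(232,83)),(T,(165,-85,80),t(478,62)),
(S,(165,85,80),s(78,272)),(S,(85,85,80),s(208,302)),(S,(85,-85,80),s(318,138)),(S,(165,-85,80),s(200,112))]
f=lambda p:np.concatenate([proj(fx(p,q),c)-o for c,q,o in obs])
r=least_squares(f,[600,-70,0]);print(r.x);print(r.fun.reshape(-1,2).round(1).tolist())
p=r.x
# per-camera
for C,n in((T,"top"),(S,"side")):
    g=lambda p:np.concatenate([proj(fx(p,q),c)-o for c,q,o in obs if c is C]); rr=least_squares(g,p);print(n,rr.x,np.abs(rr.fun).max())
for n,o in(("T",None),):
  for th in(1.2,1.3,1.4,1.5,1.57,1.7):
    # hinge y 
    pass
E
python3 fit.py
```

```text
[ 6.31575443e+02 -7.05713371e+01  1.15053454e-01]
[[-1.4, 0.6], [-0.1, 0.7], [-1.3, 0.9], [0.2, -1.5], [1.5, -0.9], [-0.3, -0.8], [-1.5, 0.3], [0.6, -1.8], [-1.3, 0.0], [-1.0, -0.2], [-1.2, -1.2], [-0.3, -0.5], [1.7, -1.9], [0.6, -2.2]]
top [ 6.31783790e+02 -7.28557440e+01  1.09428933e-01] 1.7505360144313329
side [ 6.29981591e+02 -6.61820148e+01  1.23302672e-01] 1.587352400908145
```

Run:
```python
from h import *
s=ctrl.read_state(); M=R.from_euler("xyz",s["tool_rot"]).as_matrix(); print(M.round(3))
yaw=.115
for sg in(1,-1):
    x=np.array([0,0,-1.]);y=sg*np.array([-np.sin(yaw),np.cos(yaw),0]);z=np.cross(x,y)
    t=np.c_[x,y,z]; print(sg,np.degrees(R.from_matrix(t@M.T).as_rotvec()))
print(s["qpos"])
```

```text
[[ 0.     0.381 -0.925]
 [-0.    -0.925 -0.381]
 [-1.     0.    -0.   ]]
1 [-4.27779739e-03  4.71886741e-03  1.64197727e+02]
-1 [ 3.27233713e-03  2.96647352e-03 -1.58022730e+01]
[ 1.11422135  0.62836383  0.03848348  1.5173574  -0.02698338  0.99632046
 -0.01997164]
```

Request:
arm_command(series=[[0,0.5,1.4,1.4,0,0,5.5],[0,0.8,1.8,1.4,0,0,5.5],[0,1,1.8,1.2,0,0,5.5],[0,1,1.8,1,0,0,5.5],[0,1,1.8,1,0,0,5.5],[0,1,1.8,1,0,0,5.5],[0,1,1.8,1,0,0,5.5],[0,1,1.8,1,0,0,5.5],[0,1,1.8,1,0,0,5.5],[0,1,1.8,0,0,0,5.5],[0,1,1.8,0,0,0,5.5],[0,1,1.8,0,0,0,5.5],[0,1,1.8,0,0,0,5.5],[0,1,1.8,0,0,0,5.5],[0,1,1.8,0,0,0,5.5],[0,1,1.8,0,0,0,5.5],[0,1,1.8,0,0,0,5.5],[0,1,1.8,0,0,0,5.5],[0,1,1.8,0,0,0,5.5],[0,1,1.8,0,0,0,5.5]])

```text
clock: 2.72
eef_pos: [441.0, -244.2, 331.5]
tool_rot: [-0.159, 1.57, -0.986]
force: [0.1, -0.0, -0.8]
width: 0.3
```

Run:
```python
from h import *
s=ctrl.read_state(); M=R.from_euler("xyz",s["tool_rot"]).as_matrix(); yaw=.115
x=np.array([0,0,-1.]);y=np.array([-np.sin(yaw),np.cos(yaw),0]);z=np.cross(x,y)
print(np.degrees(R.from_matrix(np.c_[x,y,z]@M.T).as_rotvec()),s["qpos"],s["eef_pos"])
```

```text
[1.30354725e-02 2.30337291e-02 5.39453140e+01] [ 0.8335876   0.34391419 -0.52553897  1.76385803  0.19280779  1.08470383
  0.98721344] [ 440.97553432 -244.19534523  331.51267337]
```

Request:
arm_command(series=[[0,1,1.6,0,0,0,4.9],[0,1,1.6,0,0,0,4.9],[0,1,1.6,0,0,0,4.9],[0,1,1.6,0,0,0,4.9],[0,1,1.6,0,0,0,4.9],[0,1,1.6,0,0,0,4.9],[0,1,1.6,0,0,0,4.9],[0,1,1.6,0,0,0,4.9],[0,1,1.6,0,0,0,4.9],[0,1,1.6,0,0,0,4.9],[0,1,1,0,0,0,4.9],[0,0,0,0,0,0,0],[0,0,0,0,0,0,0]])

```text
clock: 3.8
eef_pos: [550.6, -74.7, 331.2]
tool_rot: [2.804, 1.57, 2.914]
force: [-0.7, -0.0, -0.7]
width: 0.2
```

Run:
```python
from h import *
s=ctrl.read_state(); np.save("w1.npy",np.r_[s["eef_pos"],s["tool_rot"]]); im=ctrl.get_image("wrist"); cv2.imwrite("pics/w1.png",im); print(s["eef_pos"],s["tool_rot"],s["qpos"],s["clock"])
```

```text
[550.64217937 -74.7281018  331.15475565] [2.8044775  1.57037599 2.91366227] [ 0.5861491   0.47859734 -0.77070632  1.63039101  0.35443256  1.17847426
  1.41406021] 3.8
```

View pics/w1.png

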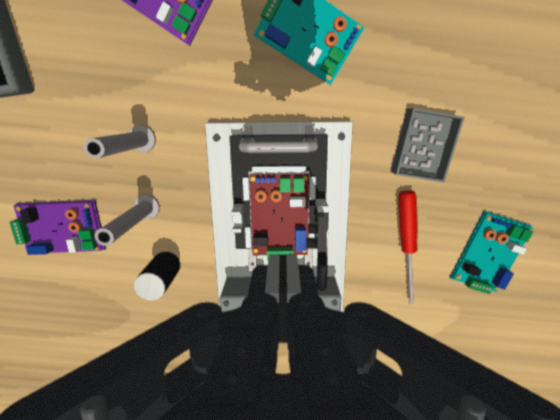

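Run:
```python
import cv2
t=cv2.imread("pics/w1.png")[110:320,190:370]
cv2.imwrite("pics/w1c.png",cv2.resize(t,None,fx=2.85,fy=2.85,interpolation=cv2.INTER_CUBIC))
cv2.imwrite("pics/w1d.png",cv2.resize(cv2.imread("pics/w1.png")[150:310,220:360],None,fx=3.7,fy=3.7,interpolation=cv2.INTER_CUBIC))
```

```text
(no output)
```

View pics/w1c.png

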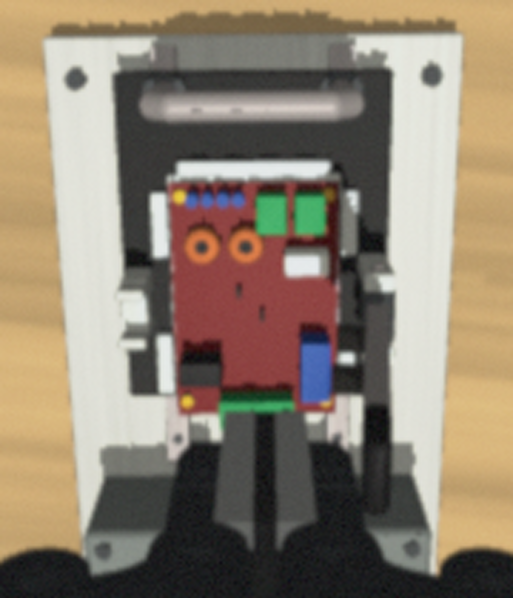

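View pics/w1d.png

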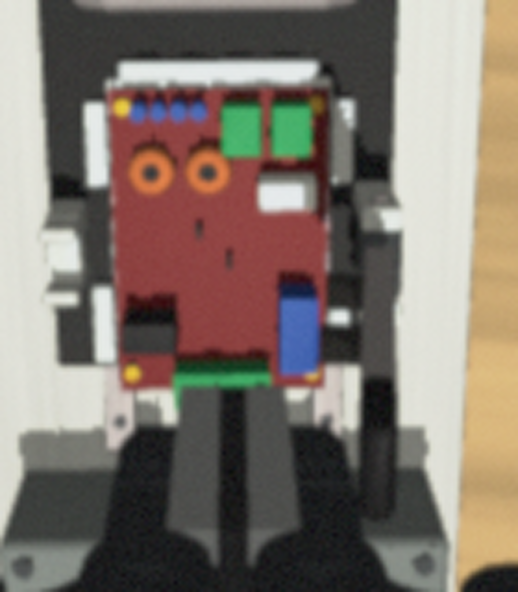

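```bash
cat > fit2.py <<'E'
exec(open("fit.py").read().split("f=lambda")[0])
w=np.load("w1.npy"); W=dict(ctrl.calibration("wrist")); Tt=np.eye(4);Tt[:3,:3]=R.from_euler("xyz",w[3:]).as_matrix();Tt[:3,3]=w[:3]
W["cam_to_world"]=Tt@W["T_tool_cam"]
c=lambda x,y:np.array([x/2.85+190,y/2.85+110]); d=lambda x,y:np.array([x/3.7+220,y/3.7+150])
wob=[(W,(-145,-100,20),c(45,38)),(W,(-145,100,20),c(463,35)),(W,(-130,-64,44),c(114,72)),(W,(-130,64,44),c(391,70))]
def rep(o,n):
    f=lambda p:np.concatenate([proj(fx(p,q),cc)-ob for cc,q,ob in o]); r=least_squares(f,[630,-70,.11]); print(n,r.x.round(3),r.fun.reshape(-1,2).round(1).tolist()); return r.x
rep(wob,"wrist")
p=rep(obs+wob*3,"all")
np.save("fix.npy",p)
def K(a,dx,r,off=0):
    xk,h,th=a; return fx(p,(xk+dx,h-r*np.cos(th)+off*np.sin(th),72+r*np.sin(th)+off*np.cos(th)))
ko=[(S,(0,140,0),s(424,92)),(W,(-13,125,0),d(378,380)),(W,(-13,155,0),d(379,517)),(S,(0,60,0),s(414,210)),(W,(-7,60,0),d(379,262))]
r=least_squares(lambda a:np.concatenate([proj(K(a,*q),cc)-ob for cc,q,ob in ko]),[-30,60,1.5]);print(r.x,r.fun.reshape(-1,2).round(1).tolist())
# handle
for y in(-32,32): print(proj(fx(p,(-120,y,97)),W))
print([ (np.round(K(r.x,0,q),0)) for q in(0,125,140,155)])
a=r.x
print("catch px side",proj(fx(p,(a[0],a[1]-115,66)),S), s(478,225), "wrist",proj(fx(p,(a[0],a[1]-120,72)),W),d(62,255))
E
python3 fit2.py
```

```text
wrist [ 6.38507e+02 -6.93210e+01  1.16000e-01] [[-1.1, -0.3], [0.6, -0.3], [-0.7, 0.3], [1.2, 0.4]]
all [ 6.37356e+02 -6.98720e+01  1.14000e-01] [[-1.7, -1.4], [-0.4, -1.2], [-1.4, -0.9], [-1.9, -2.0], [-0.4, -1.3], [-2.2, -1.3], [-1.6, -1.6], [0.4, -3.7], [-1.5, -1.8], [-1.2, -1.9], [-3.1, -1.7], [-2.3, -1.0], [-0.1, -2.3], [-1.1, -2.7], [-1.2, -1.3], [0.5, -1.0], [-0.9, -0.7], [1.1, -0.5], [-1.2, -1.3], [0.5, -1.0], [-0.9, -0.7], [1.1, -0.5], [-1.2, -1.3], [0.5, -1.0], [-0.9, -0.7], [1.1, -0.5]]
[-16.19279393  52.48153334   1.48095016] [[-4.1, -1.2], [-0.1, 3.7], [0.6, -18.1], [-3.1, 2.2], [-2.1, 15.7]]
[250.28336305 146.74017317]
[306.22902586 146.4571135 ]
[array([615., -20.,  72.]), array([617., -31., 196.]), array([617., -32., 211.]), array([617., -33., 226.])]
catch px side [273.12931286 180.73208072] [275.6 185. ] wrist [227.66616638 224.99291645] [236.75675676 218.91891892]
```

```bash
cat >> fit2.py <<'E'
print("----")
for nm,pp in(("all",p),("wr",rep(wob,"w")),("noW",rep(obs,"o"))):
  p=pp
  ko=[(S,(0,140,0),s(424,92)),(S,(0,0,0),s(407,328)),(S,(0,125,0),s(420,118)),(S,(0,155,0),s(425,65))]
  kw=[(W,(-13,125,0),d(378,380)),(W,(-13,155,0),d(379,517)),(W,(-7,10,0),d(380,230))]
  for o in(ko,kw,ko+kw):
    r=least_squares(lambda a:np.concatenate([proj(K(a,*q),cc)-ob for cc,q,ob in o]),[-30,60,1.5]);print(nm,r.x.round(2),r.fun.reshape(-1,2).round(1).tolist(),K(r.x,0,140).round(0))
E
python3 fit2.py | sed -n '/----/,$p'
```

```text
----
w [ 6.38507e+02 -6.93210e+01  1.16000e-01] [[-1.1, -0.3], [0.6, -0.3], [-0.7, 0.3], [1.2, 0.4]]
o [ 6.31575e+02 -7.05710e+01  1.15000e-01] [[-1.4, 0.6], [-0.1, 0.7], [-1.3, 0.9], [0.2, -1.5], [1.5, -0.9], [-0.3, -0.8], [-1.5, 0.3], [0.6, -1.8], [-1.3, 0.0], [-1.0, -0.2], [-1.2, -1.2], [-0.3, -0.5], [1.7, -1.9], [0.6, -2.2]]
all [-26.52  60.39   1.42] [[-0.2, -0.1], [0.1, 0.1], [0.2, 0.1], [-0.1, -0.1]] [606. -33. 210.]
all [-12.91  55.75   1.46] [[0.3, 6.8], [0.3, -14.8], [-0.9, 12.3]] [620. -31. 211.]
all [-15.32  55.42   1.46] [[-4.4, -1.2], [-3.1, -2.0], [-3.9, -1.1], [-4.4, -1.2], [-0.0, 4.4], [-0.1, -17.4], [-1.1, 10.5]] [618. -32. 211.]
wr [-27.65  60.04   1.42] [[-0.2, -0.1], [0.1, 0.1], [0.2, 0.1], [-0.1, -0.2]] [606. -33. 210.]
wr [-14.04  55.41   1.46] [[0.3, 6.8], [0.3, -14.8], [-0.9, 12.2]] [620. -31. 211.]
wr [-16.44  55.08   1.46] [[-4.4, -1.2], [-3.1, -2.0], [-3.9, -1.1], [-4.4, -1.2], [-0.0, 4.4], [-0.2, -17.4], [-1.1, 10.5]] [618. -32. 211.]
noW [-20.67  60.45   1.42] [[-0.2, -0.1], [0.1, 0.1], [0.2, 0.1], [-0.1, -0.1]] [606. -33. 210.]
noW [-7.05 55.81  1.46] [[0.3, 6.8], [0.3, -14.8], [-0.9, 12.2]] [620. -31. 211.]
noW [-9.46 55.48  1.46] [[-4.4, -1.2], [-3.1, -2.0], [-3.9, -1.1], [-4.4, -1.2], [-0.0, 4.4], [-0.2, -17.4], [-1.1, 10.5]] [618. -32. 211.]
```

```bash
cat >> fit2.py <<'E'
print("====")
p=rep(wob,"w")
kw=[(W,(-13,125,0),d(378,380)),(W,(-7,10,0),d(380,230))]
for o in (kw,ko+kw):
    r=least_squares(lambda a:np.concatenate([proj(K(a,*q),cc)-ob for cc,q,ob in o]),[-30,60,1.5]);print(r.x.round(2),r.fun.reshape(-1,2).round(1).tolist(),K(r.x,0,140).round(0))
print("r155 in d:",(proj(K(r.x,-13,155),W)-[220,150])*3.7)
for nm,pp in(("wr",p),("noW",[631.6,-70.6,.115])):
  for q in((-83,0,44),(37,0,44),(-83,-40,46),(-83,40,46),(37,40,46)): print(nm,q,((proj(fx(pp,q),W)-[220,150])*3.7).round(0),((proj(fx(pp,q),T)-[210,125])*4.4).round(0),((proj(fx(pp,q),S)-[180,140])*5).round(0))
E
python3 fit2.py | sed -n '/====/,$p'
```

```text
====
w [ 6.38507e+02 -6.93210e+01  1.16000e-01] [[-1.1, -0.3], [0.6, -0.3], [-0.7, 0.3], [1.2, 0.4]]
[-24.39  56.03   1.45] [[0.1, -3.4], [-0.2, 4.5]] [610. -33. 211.]
[-25.2   56.39   1.45] [[-1.1, -0.5], [-0.3, -0.9], [-0.6, -0.4], [-1.0, -0.5], [0.0, -4.3], [0.1, 3.9]] [609. -34. 211.]
r155 in d: [377.09757712 417.67499731]
wr (-83, 0, 44) [219.  79.] [384. 427.] [538. 324.]
wr (37, 0, 44) [222. 384.] [366. 257.] [338. 276.]
wr (-83, -40, 46) [107.  81.] [444. 421.] [560. 279.]
wr (-83, 40, 46) [330.  79.] [325. 432.] [516. 366.]
wr (37, 40, 46) [325. 385.] [308. 261.] [311. 316.]
noW (-83, 0, 44) [218.  59.] [386. 437.] [551. 327.]
noW (37, 0, 44) [220. 367.] [367. 266.] [350. 278.]
noW (-83, -40, 46) [106.  61.] [445. 431.] [572. 282.]
noW (-83, 40, 46) [330.  60.] [327. 442.] [528. 369.]
noW (37, 40, 46) [324. 369.] [309. 271.] [323. 318.]
```

Run:
```python
from h import *
p=[637,-69.8,.115]; np.save("fix.npy",p)
xk,h=-25,57
W=[(xk,82,331),(xk,82,200)]
for i,th in enumerate(np.r_[1.5,np.linspace(1.45,0,18),-0.03]):
    r=130-40*max(0,(1.0-th))/1.0 if th<1 else 130
    y=h-r*np.cos(th)+5*np.sin(th)+14.5; z=72+r*np.sin(th)+5*np.cos(th)
    W.append((xk,y,z))
P=np.array([fx(p,w) for w in W]); cur=np.array([550.6,-74.7,331.2])
for w,a in zip(W,P): print(np.round(w,0),a.round(1),((a-cur)/10).round(2)); cur=a
```

```text
[-25  82 331] [602.8   8.8 331. ] [ 5.22  8.35 -0.02]
[-25  82 200] [602.8   8.8 200. ] [  0.    0.  -13.1]
[-25.  67. 202.] [604.4  -5.8 202. ] [ 0.17 -1.46  0.2 ]
[-25.  61. 202.] [605.2 -12.3 201.7] [ 0.07 -0.65 -0.04]
[-25.  50. 200.] [606.5 -23.2 200.3] [ 0.13 -1.09 -0.14]
[-25.  39. 198.] [607.7 -34.  198. ] [ 0.12 -1.08 -0.23]
[-25.  28. 195.] [608.9 -44.5 194.7] [ 0.12 -1.05 -0.32]
[-25.  18. 191.] [610.1 -54.8 190.6] [ 0.12 -1.02 -0.41]
[-25.   8. 186.] [611.2 -64.6 185.6] [ 0.11 -0.98 -0.5 ]
[-25.   0. 178.] [612.1 -72.5 177.8] [ 0.09 -0.79 -0.78]
[-25.  -6. 169.] [612.9 -79.  168.8] [ 0.07 -0.65 -0.9 ]
[-25. -12. 159.] [613.5 -84.5 159.4] [ 0.06 -0.55 -0.94]
[-25. -16. 150.] [614.  -88.9 149.8] [ 0.05 -0.45 -0.96]
[-25. -20. 140.] [614.4 -92.4 140.2] [ 0.04 -0.35 -0.97]
[-25. -22. 130.] [614.7 -94.9 130.5] [ 0.03 -0.25 -0.97]
[-25. -24. 121.] [614.9 -96.4 120.8] [ 0.02 -0.15 -0.96]
[-25. -25. 111.] [615.  -97.  111.4] [ 0.01 -0.06 -0.94]
[-25. -24. 102.] [614.9 -96.7 102.2] [-0.    0.03 -0.92]
[-25. -23.  93.] [614.8 -95.6  93.4] [-0.01  0.11 -0.88]
[-25. -21.  85.] [614.6 -93.7  84.9] [-0.02  0.19 -0.84]
[-25. -18.  77.] [614.3 -91.   77. ] [-0.03  0.26 -0.79]
[-25. -17.  74.] [614.2 -90.   74.3] [-0.01  0.11 -0.27]
```

Request:
arm_command(series=[[0,1.3,2.1,0,0,0,0],[0,1.3,2.1,0,0,0,0],[0,1.3,2.1,0,0,0,0],[0,1.3,2.1,0,0,0,0],[0,0,0,-2.2,0,0,0],[0,0,0,-2.2,0,0,0],[0,0,0,-2.2,0,0,0],[0,0,0,-2.2,0,0,0],[0,0,0,-2.2,0,0,0],[0,0,0,-2.1,0,0,0],[0,0,0,0,0,0,0]])

```text
clock: 4.77
eef_pos: [599.5, 6.3, 196.4]
tool_rot: [-2.972, 1.563, -2.865]
force: [-0.8, -0.4, 0.2]
width: -0.2
```

```bash
cat > snap.py <<'E'
from h import *
import sys
n=sys.argv[1]; s=ctrl.read_state()
a=ctrl.get_image("wrist"); b=ctrl.get_image("side")[120:270,170:350]
cv2.imwrite(f"pics/{n}w.png",a); cv2.imwrite(f"pics/{n}s.png",cv2.resize(b,None,fx=4,fy=4,interpolation=cv2.INTER_CUBIC))
print(s["clock"],s["eef_pos"].round(1),s["force"].round(1),s["qpos"].round(2))
E
python3 snap.py a2
```

```text
4.7667 [599.5   6.3 196.4] [-0.8 -0.4  0.2] [ 0.35  0.68 -0.68  1.68  0.5   0.97  1.16]
```

View pics/a2w.png

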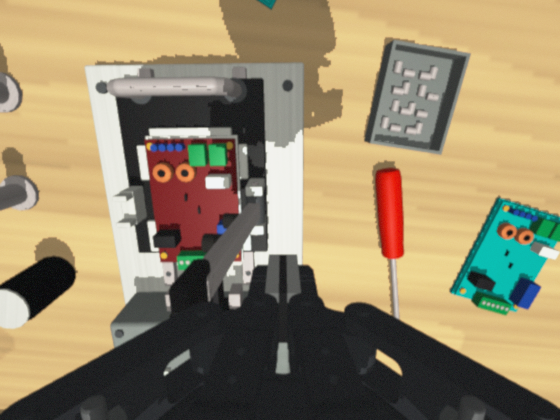

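View pics/a2s.png

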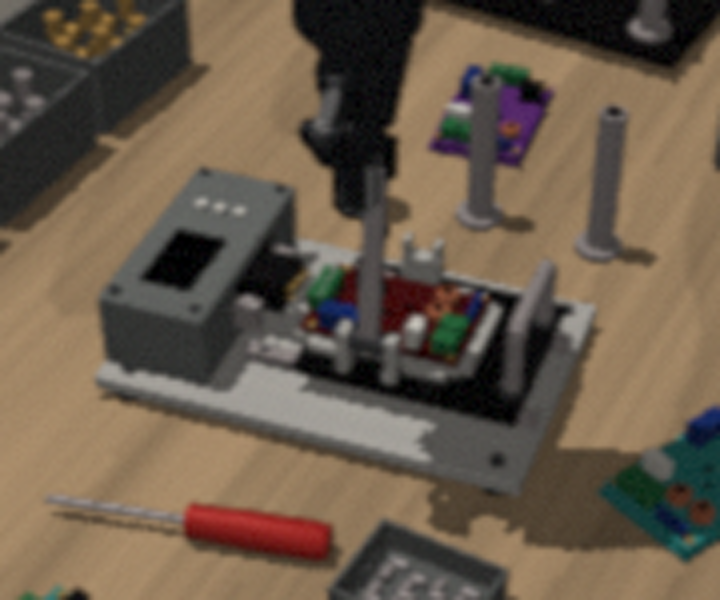

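Run:
```python
from h import *
S=ctrl.calibration("side"); s=ctrl.read_state()
M=R.from_euler("xyz",s["tool_rot"]).as_matrix(); print(M.round(3))
g=lambda P:((proj(P,S)-[170,120])*4).round(0)
e=s["eef_pos"]; print("tcp",g(e),"up80",g(e+[0,0,80]))
for P in((606,-33,210),(609,-34,226),(614,-20,72),(600,-10,160)):print(P,g(np.array(P,float)))
y=M[:,1]; yaw=.115; print(np.degrees(np.arctan2(-y[0],y[1])))
```

```text
[[-0.001 -0.107  0.994]
 [-0.001  0.994  0.107]
 [-1.    -0.001 -0.001]]
tcp [354. 203.] up80 [354.  90.]
(606, -33, 210) [379. 154.]
(609, -34, 226) [375. 131.]
(614, -20, 72) [358. 332.]
(600, -10, 160) [370. 241.]
6.165048205213977
```

Request:
arm_command(series=[[0,0.5,-0.6,0.3,0,0,0],[0,0.1,-0.6,0.3,0,0,0],[0,0.1,-0.7,0,0,0,0],[0,0.1,-0.6,-0.1,0,0,0],[0,0.1,-0.5,-0.1,0,0,0],[0,0.1,-0.5,-0.1,0,0,0],[0,0,-0.6,-0.1,0,0,0],[0,0.1,-0.5,-0.2,0,0,0],[0,0.1,-0.5,-0.2,0,0,0],[0,0,-0.6,-0.2,0,0,0]])

```text
clock: 5.7
eef_pos: [614.8, -48.2, 196.0]
tool_rot: [1.225, 1.57, 1.335]
force: [0.5, 0.6, 0.4]
width: 0.2
```

```bash
python3 snap.py a3
```

```text
5.7 [614.8 -48.2 196. ] [0.5 0.6 0.4] [ 0.44  0.7  -0.68  1.64  0.51  0.99  1.26]
```

View pics/a3w.png

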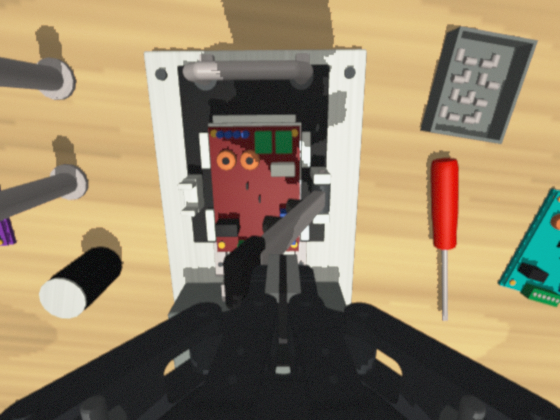

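View pics/a3s.png

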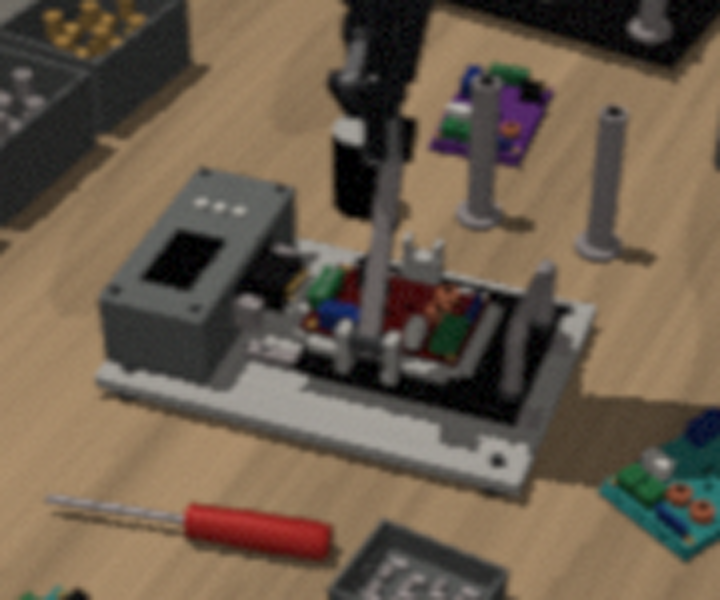

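Request:
arm_command(series=[[0,-0.1,-0.6,-0.4,0,0,0],[0,-0.1,-0.6,-0.4,0,0,0],[0,0,-0.5,-0.4,0,0,0],[0,0,-0.5,-0.4,0,0,0],[0,0,-0.4,-0.4,0,0,0],[0,0,-0.4,-0.5,0,0,0],[0,0,-0.4,-0.5,0,0,0],[0,0,-0.3,-0.5,0,0,0],[0,0,-0.3,-0.5,0,0,0],[0,0,-0.3,-0.5,0,0,0],[0,0,-0.3,-0.5,0,0,0],[0,0,-0.3,-0.5,0,0,0]])

```text
clock: 6.8
eef_pos: [612.6, -97.2, 140.7]
tool_rot: [2.786, 1.571, 2.896]
force: [-0.3, 0.5, 0.8]
width: -0.2
```

```bash
python3 snap.py a4
```

```text
6.8 [612.6 -97.2 140.7] [-0.3  0.5  0.8] [ 0.49  0.77 -0.65  1.68  0.57  0.89  1.3 ]
```

View pics/a4w.png

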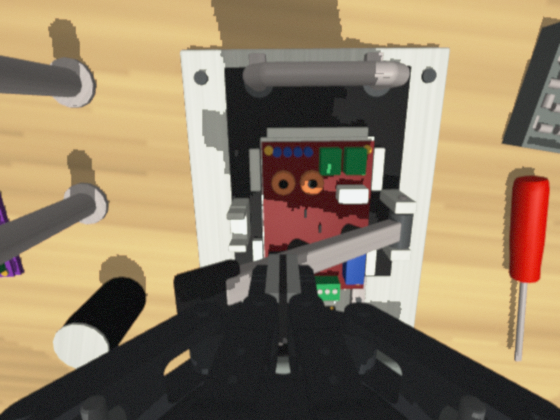

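View pics/a4s.png

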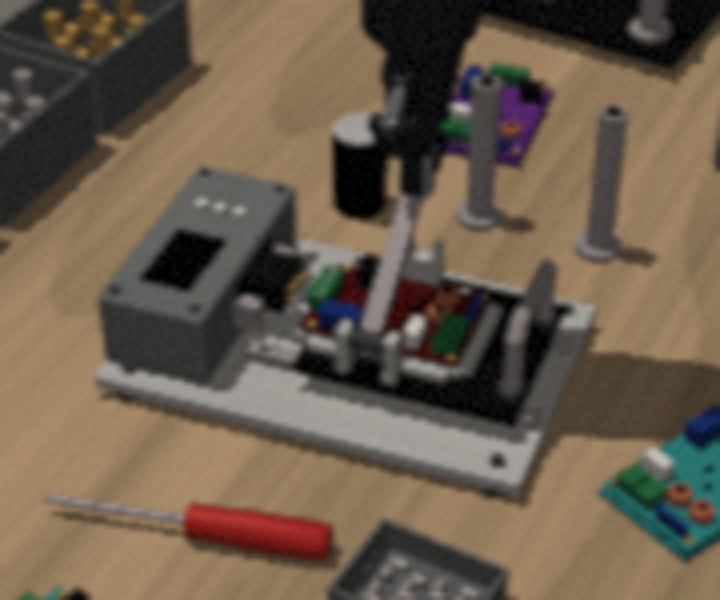

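Request:
arm_command(series=[[0,0,-0.1,-0.5,0,0,0],[0,0,-0.1,-0.5,0,0,0],[0,0,0,-0.5,0,0,0],[0,0,0,-0.5,0,0,0],[0,0,0,-0.5,0,0,0],[0,0,0,-0.5,0,0,0],[0,0,0,-0.5,0,0,0],[0,0,0,-0.5,0,0,0],[0,0,0.1,-0.5,0,0,0],[0,0,0.1,-0.5,0,0,0],[0,0,0.1,-0.4,0,0,0],[0,0,0,-0.4,0,0,0]])

```text
clock: 7.9
eef_pos: [612.6, -95.6, 82.9]
tool_rot: [2.061, 1.571, 2.171]
force: [-0.1, -0.6, 0.6]
width: -0.1
```

```bash
python3 snap.py a5
```

```text
7.9 [612.6 -95.6  82.9] [-0.1 -0.6  0.6] [ 0.46  0.84 -0.59  1.71  0.63  0.79  1.24]
```

View pics/a5w.png

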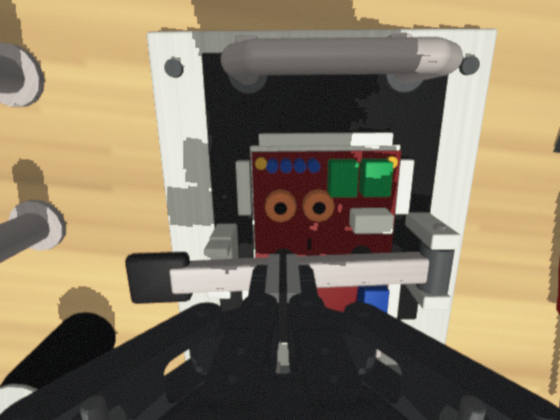

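Bar is nearly level (its tab at (158,275) past the catch at (220,240)); now press it home slowly.

Request:
arm_command(series=[[0,0,0,-0.3,0,0,0],[0,0,0,-0.3,0,0,0],[0,0,0,-0.2,0,0,0],[0,0,0,0,0,0,0]])

```text
clock: 8.33
eef_pos: [614.6, -95.9, 77.0]
tool_rot: [-0.183, 1.567, -0.074]
force: [-0.5, -0.1, 8.4]
width: 0.2
```

Request:
arm_command(series=[[0,0,0,-0.1,0,0,0],[0,0,0,0,0,0,0],[0,0,0,0,0,0,0],[0,0,0,0,0,0,0]])

```text
clock: 8.67
eef_pos: [615.2, -95.8, 76.9]
tool_rot: [-0.184, 1.565, -0.075]
force: [0.2, -0.6, 12.2]
width: 0.1
```

```bash
python3 snap.py a6
```

```text
8.6667 [615.2 -95.8  76.9] [ 0.2 -0.6 12.2] [ 0.46  0.85 -0.59  1.71  0.64  0.77  1.24]
```

View pics/a6w.png

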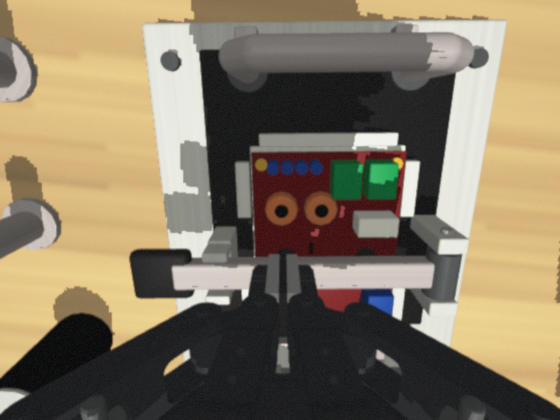

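View pics/a6s.png

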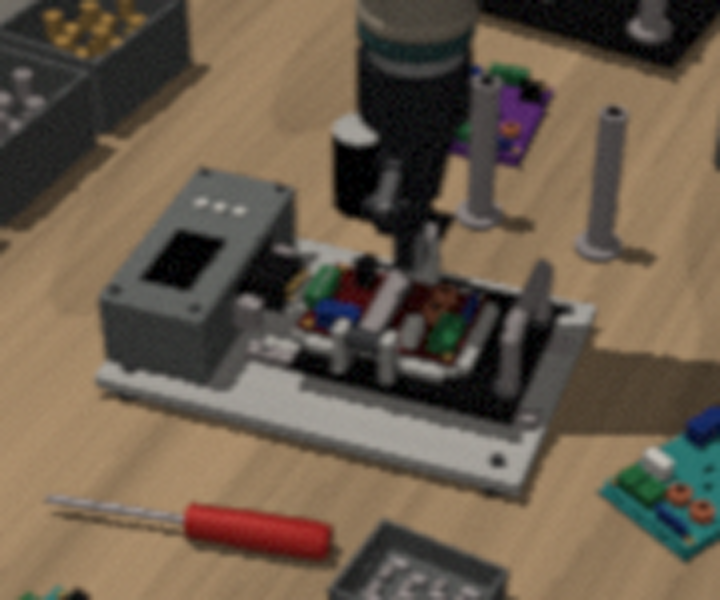

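Run:
```python
from h import *
s=ctrl.read_state(); W=ctrl.calibration("wrist"); Tt=np.eye(4);Tt[:3,:3]=R.from_euler("xyz",s["tool_rot"]).as_matrix();Tt[:3,3]=s["eef_pos"]
M=Tt@W["T_tool_cam"]; f=210/np.tan(np.radians(W["fovy"])/2)
def ray(u,v,z):
    d=M[:3,:3]@np.array([(u-W["cx"])/f,-(v-W["cy"])/f,-1]); o=M[:3,3]; return o+d*(z-o[2])/d[2]
print(M[:3,3])
for u,v,z in((222,53,97),(470,50,97),(346,35,97),(346,71,97),(202,52,44),(455,48,44),(150,22,20),(505,20,20)): print((u,v),ray(u,v,z).round(1))
y=Tt[:3,1];print(np.degrees(np.arctan2(-y[0],y[1])))
p=np.load("fix.npy");print([fx(p,(x,0,97)).round(1) for x in(-120,-114)])
```

```text
[ 541.23849821 -104.53586489  219.71227205]
(222, 53) [ 525.8 -127.2   97. ]
(470, 50) [515.5 -42.9  97. ]
(346, 35) [515.6 -85.8  97. ]
(346, 71) [526.7 -83.9  97. ]
(202, 52) [ 519.7 -146.7   44. ]
(455, 48) [504.4 -23.8  44. ]
(150, 22) [ 505.  -181.2   20. ]
(505, 20) [482.9  10.6  20. ]
6.2835110498171645
[array([517.8, -83.6,  97. ]), array([523.8, -82.9,  97. ])]
```

Request:
arm_command(series=[[0,0,0,1,0,0,0],[0,0,0,2,0,0,0],[0,0,0,2.5,0,0,0],[0,-1.2,0.1,1.5,0,0,0],[0,-2.3,0.1,0,0,0,0],[0,-2.3,0.1,0,0,0,0],[0,-2.3,0.1,0,0,0,0],[0,-2.3,0.1,0,0,0,0],[0,-2.3,0.1,0,0,0,0],[0,0,0,0,0,0,0],[0,0,0,0,0,0,0]])

```text
clock: 9.68
eef_pos: [484.8, -90.2, 144.6]
tool_rot: [-2.329, 1.57, -2.219]
force: [0.5, -0.4, 0.5]
width: 0.0
```

```bash
python3 snap.py a7
```

```text
9.6833 [484.8 -90.2 144.6] [ 0.5 -0.4  0.5] [ 0.57  0.61 -0.66  2.02  0.58  0.7   1.22]
```

View pics/a7w.png

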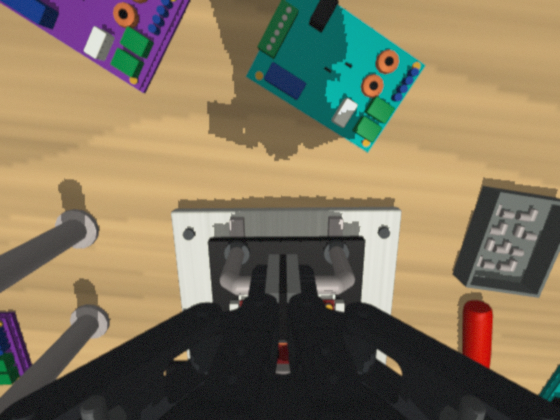

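View pics/a7s.png

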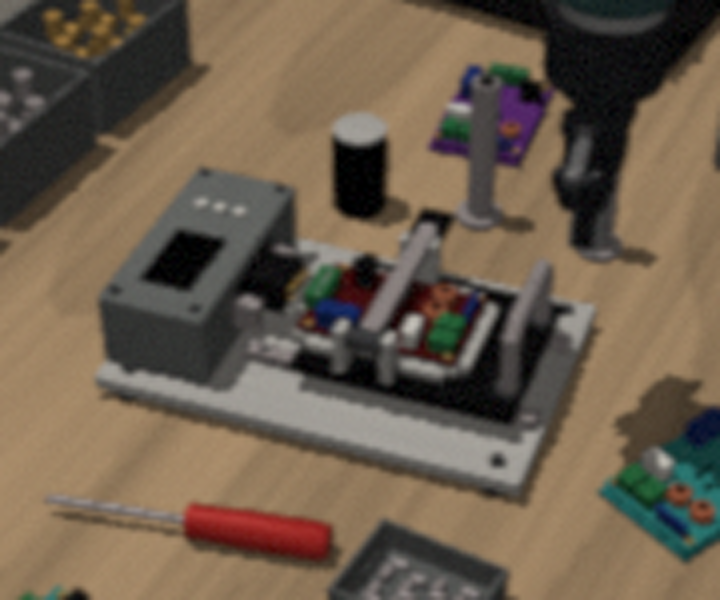

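Request:
arm_command(series=[[0,0,0,-1.8,0,0,0],[0,0,0,-1.8,0,0,0],[0,0,0,-1.8,0,0,0],[0,0,0,-1.4,0,0,0],[0,0,0,0,0,0,0],[0,0,0,0,0,0,0]])

```text
clock: 10.28
eef_pos: [486.3, -89.6, 75.9]
tool_rot: [2.18, 1.57, 2.291]
force: [-0.3, 1.4, 1.1]
width: -0.1
```

```bash
python3 snap.py a8
```

```text
10.2833 [486.3 -89.6  75.9] [-0.3  1.4  1.1] [ 0.49  0.72 -0.54  2.07  0.71  0.55  1.11]
```

View pics/a8w.png

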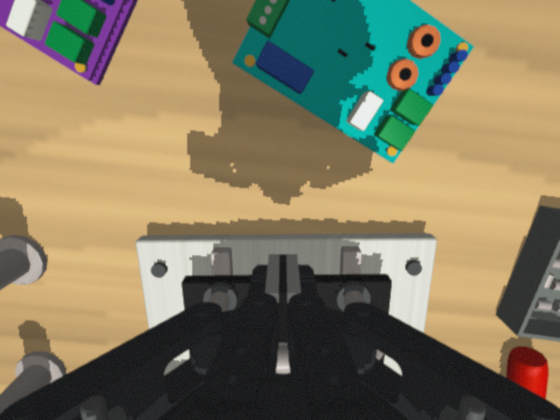

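Request:
arm_command(series=[[0,0.4,0.05,0,0,0,0],[0,0.4,0.05,0,0,0,0],[0,0.3,0.03,0,0,0,0],[0,0.3,0.03,0,0,0,0],[0,0.3,0.03,0,0,0,0],[0,0.3,0.03,0,0,0,0],[0,0.3,0.04,0,0,0,0],[0,0.3,0.04,0,0,0,0],[0,0,0,0,0,0,0],[0,0,0,0,0,0,0]])

```text
clock: 11.22
eef_pos: [512.1, -86.8, 76.3]
tool_rot: [0.351, 1.57, 0.461]
force: [0.2, -0.2, -0.6]
width: -0.2
```

```bash
python3 snap.py a9
```

```text
11.2167 [512.1 -86.8  76.3] [ 0.2 -0.2 -0.6] [ 0.48  0.74 -0.56  2.    0.69  0.59  1.13]
```

View pics/a9s.png

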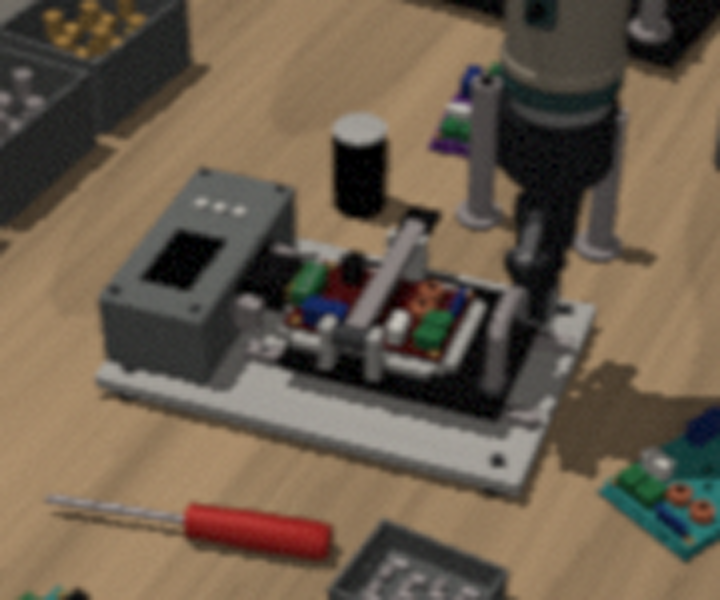

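Request:
arm_command(series=[[0,0.2,0.02,0,0,0,0],[0,0.2,0.02,0,0,0,0],[0,0.2,0.03,0,0,0,0],[0,0.2,0.02,0,0,0,0],[0,0.2,0.02,0,0,0,0],[0,0.2,0.02,0,0,0,0],[0,0.2,0.03,0,0,0,0],[0,0,0,0,0,0,0],[0,0,0,0,0,0,0]])

```text
clock: 12.07
eef_pos: [522.3, -85.9, 75.9]
tool_rot: [-3.021, 1.564, -2.911]
force: [-6.7, -0.1, 5.8]
width: -0.2
```

Request:
arm_command(series=[[0,0.2,0.02,0,0,0,0],[0,0.2,0.02,0,0,0,0],[0,0.2,0.03,0,0,0,0],[0,0.2,0.02,0,0,0,0],[0,0,0,0,0,0,0],[0,0,0,0,0,0,0]])

```text
clock: 12.57
eef_pos: [529.3, -85.0, 75.8]
tool_rot: [-3.03, 1.562, -2.921]
force: [-8.5, -0.4, 7.0]
width: -0.2
```

Request:
arm_command(series=[[0,0.1,0.01,0,0,0,0],[0,0.1,0.01,0,0,0,0],[0,0.1,0.01,0,0,0,0],[0,0.1,0.02,0,0,0,0],[0,0,0,0,0,0,0],[0,0,0,0,0,0,0]])

```text
clock: 13.07
eef_pos: [531.0, -84.9, 75.6]
tool_rot: [-3.02, 1.558, -2.911]
force: [-12.4, 0.9, 10.0]
width: 0.1
```

Request:
arm_command(series=[[0,0.1,0.01,0,0,0,0],[0,0.1,0.01,0,0,0,0],[0,0.1,0.01,0,0,0,0],[0,0.1,0.01,0,0,0,0],[0,0,0,0,0,0,0],[0,0,0,0,0,0,0]])

```text
clock: 13.57
eef_pos: [531.1, -84.9, 75.4]
tool_rot: [-3.016, 1.55, -2.907]
force: [-21.8, -0.8, 17.2]
width: 0.0
```

```bash
python3 snap.py b1
```

```text
13.5667 [531.1 -84.9  75.4] [-21.8  -0.8  17.2] [ 0.46  0.77 -0.57  1.93  0.67  0.66  1.15]
```

View pics/b1s.png

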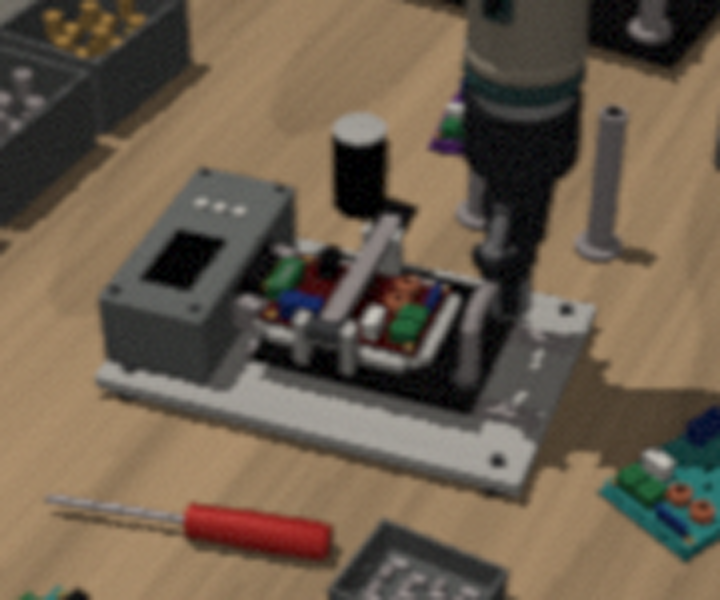

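Request:
arm_command(series=[[0,0.1,0.01,0,0,0,0],[0,0,0,0,0,0,0],[0,0,0,0,0,0,0],[0,0,0,0,0,0,0],[0,0,0,0,0,0,0],[0,0,0,0,0,0,0]])

```text
clock: 14.17
eef_pos: [531.1, -85.0, 75.1]
tool_rot: [-3.022, 1.548, -2.913]
force: [-22.8, -0.7, 17.6]
width: -0.2
```

```bash
python3 snap.py b2
python3 - <<'E'
from h import *
S=ctrl.calibration("side");p=np.load("fix.npy")
g=lambda q:((proj(fx(p,q),S)-[170,120])*4).round(0)
for q in((-120,32,50),(-90,32,50),(-84,32,50)):print(q,g(q))
im=ctrl.get_image("top");cv2.imwrite("pics/b2t.png",cv2.resize(im[125:260,210:390],None,fx=4.4,fy=4.4,interpolation=cv2.INTER_CUBIC))
E
```

```text
14.1667 [531.1 -85.   75.1] [-22.8  -0.7  17.6] [ 0.46  0.77 -0.57  1.93  0.67  0.66  1.15]
(-120, 32, 50) [511. 374.]
(-90, 32, 50) [469. 364.]
(-84, 32, 50) [460. 362.]
```

View pics/b2t.png

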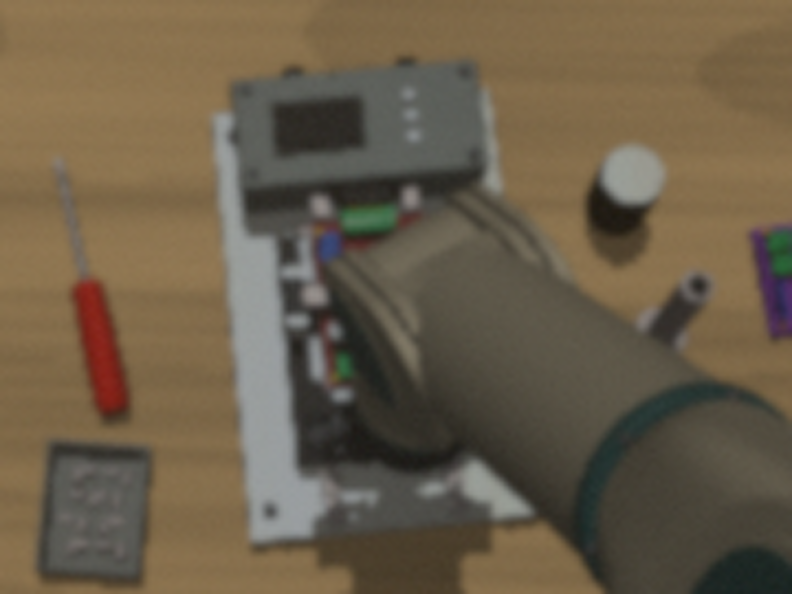

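View pics/b2s.png

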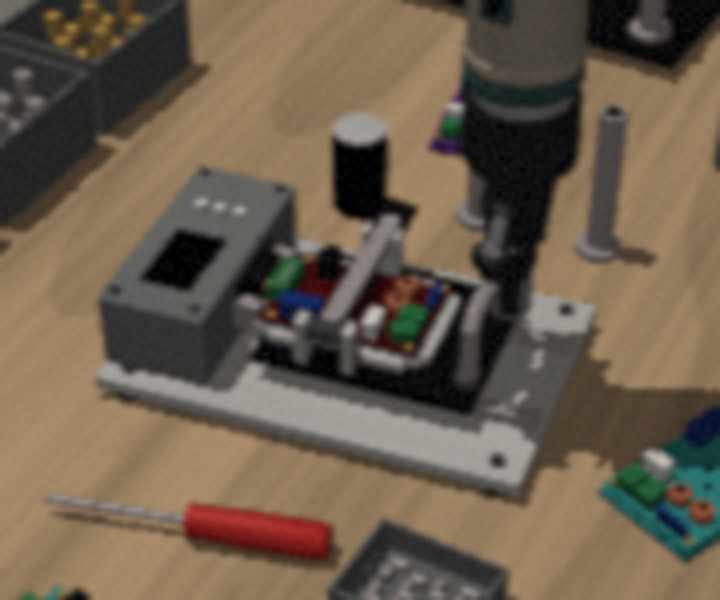

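Request:
arm_command(series=[[0,0,0,0,0,0,0],[0,0,0,0,0,0,0],[0,0,0,0,0,0,0],[0,0,0,0,0,0,0],[0,0,0,0,0,0,0],[0,0,0,0,0,0,0],[0,0,0,0,0,0,0],[0,0,0,0,0,0,0]])

```text
clock: 14.98
eef_pos: [531.0, -85.0, 75.1]
tool_rot: [-3.021, 1.548, -2.911]
force: [-23.0, -0.1, 18.0]
width: 0.1
```

Run:
```python
from cell import ctrl
s=ctrl.read_state();print(s["force"],s["eef_pos"]);print(ctrl.finish_job())
s=ctrl.read_state();print(s["clock"],s["force"],s["eef_pos"])
```

```text
[-23.0379585   -0.07624422  17.96417899] [531.04603848 -85.0200191   75.13143214]
the job is handed in; nothing more can be done
None
the job is handed in; nothing more can be done
```

I closed the keeper bar and pushed the carriage against the stops, and handed the job in at about 15 s with the arm still pushing. No verdict was reported.

- **Keeper:** I swung it down with the shut fingers and pressed it home with about 12 N. The fingertips stopped 77 mm above the bench, which is the height of the closed bar's top. The side picture showed the bar level in its catch before I pushed, and still level at the end.
- **Push:** I pushed the handle from the robot's side in small steps. The spring force built up, then the tool stopped dead at x = 531 mm while the force rose from 12 to 23 N. It held steady at 23 N for the last second. Allowing about 10 N for the springs, that leaves roughly 12 N on the stops, which I could not measure directly. In the side picture the carriage had moved about 30 mm, the expected travel, and the top view showed the module's front edge at the stop blocks.
- **Other things on the bench:** I saw nothing moved. In the last top picture one pillar was hidden behind the arm; both pillars could be seen in the last side picture, one of them partly.

**Checks that disagreed:**
- The fixed cameras and the wrist camera placed the fixture about 7 mm apart along x. I used a value in between and went by contact and force from there.
- The push also put an unexpected steady upward force of about 18 N on the tool, probably friction at the handle.

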